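# Find the key that opens the tool box lock

## Robot

A 7-joint arm with a two-finger parallel gripper is mounted at the origin on the work surface. World frame = base frame: x ahead of the robot, y to its left, z up, the work surface at z = 0. Lengths are in m, angles in rad, forces in N, time in s.
With the tool pointing down it reaches from about 0.425 to 0.925 m from the base axis. Payload 6.8 kg.
Tool frame: the origin (TCP) lies midway between the tips of the shut fingers; the grasp point (between the pads) lies 19 mm behind it; y points along the fingers, z is the direction in which the jaws open and shut, and the axes are right-handed (so a half turn about y gives the same grasp; the last joint's range is limited). The gripper opens to 88 mm and grips with 3 to 60 N. Pads are 20 mm wide; open, the fingers measure 115 mm over their backs; the gripper's body (75 mm by 178 mm) begins 61 mm behind the grasp point.
Start: joints at [1.141, 0.477, 0.022, 1.555, -0.011, 1.109, -0.083], TCP at [0.213, -0.64, 0.223] pointing down, gripper open.
Joint ranges: [-2.96, 2.96], [-0.34, 2.1], [-1.41, 1.46], [0.24, 2.44], [-1.37, 4.51], [0.17, 1.92], [-2.96, 2.96]. Speed limits (rad/s): [2.39, 2.39, 3.14, 3.14, 3.14, 3.14, 3.14].

## Interface

Orientations are given as [roll, pitch, yaw] about the fixed x, y, z axes, in that order (R = Rz(yaw) Ry(pitch) Rx(roll)).
In Python, from station import manip gives the robot as it stands. The module is installed in compiled form; this text tells all that it offers.
- The arm moves only by the tool play_rows, never from a script. Its arguments are lists of equal length, an entry for each row: "rotation": the turn, a rotation vector about the world's x, y, z in rad, a list of three; "dp": the shift along the world's x, y, z in m, a list of three; "grip": the opening, from 0 (shut) to 1 (fully open). In form: {"rotation": [[ax, ay, az], ...], "dp": [[dx, dy, dz], ...], "grip": [grip, ...]}. A call has 1 to 12 rows; each row is the pose to reach, as a shift and turn from the pose measured when the call began; what a row does not reach only later rows make up. A row lasts 1/10 s, in which the tool goes at most 50 mm and 8.59 degrees, less where a joint would pass 70% of its speed; a pose out of reach is approached as far as the arm can. A call with a gripper value outside its range is refused whole. The fingers move at their own pace and stop on an object; "squeeze" is the grip in N (left out, the last holds). Time passes only in rows, so rows that repeat a pose let the fingers close. It gives the time, the measured TCP pose, the force and the opening at its end, in the units of the state.
- manip.observe(): the state, without advancing time (a new reading comes with each control period).
- manip.snapshot(name): name is "side" or "top"; returns (picture, depth): 400x640x3 uint8, red, green, blue; 400x640 float32, m along the optical axis (not along the pixel's ray), 0 where there is no reading.
- manip.get_calibration(name): a dict with "camera_matrix" (3x3 intrinsics, pixels), "R" (3x3) and "t" (3): a world point X has camera coordinates R X + t. Camera axes: x right, y down, z forward; pixel columns grow to the right and rows downward; lengths in m; the calibration is good to about 2 mm. A picture is of the moment at which its call begins. get_calibration takes no time and is no camera call.
- manip.finish_job(): hands the job in, once; it reports no verdict.
Trained networks look in the newest picture that a camera, given by its name, has taken for a name from the list of things; names that differ only in an ending like _2 or _b are one class to them, and where a whole thing is asked for, a point or a joint stands for the part that bears it (a point fixed in the world has none). Each returns a list of dicts, best first, with "score" (0 to 1); they miss things now and then, are a little off and sometimes report something else, mostly with a low value. They report only what shows in the picture. A call takes as long as a camera call.
- manip.spot_in(camera, query): "location" ([column, row] in pixels, amid what is visible of it).
- manip.pinpoint(camera, query): "location" ([column, row] in pixels: a listed point, or the origin of a listed thing).
The state is a dict: "time": time; "joint_pos": joint angles; "qvel": joint speeds; "tau": joint torques, N m; "eef_pos": TCP position; "tool_rot": TCP orientation; "force": force on the tool from outside, world axes, zero at the start; "moment": the same for the moment, N m; "gripper_width": finger opening in m.
Only numpy, scipy, OpenCV 4.12 (cv2) and the standard library are available. Lean on these libraries where they do the work, as an engineer would, in place of code of your own. Each camera call takes 0.05 s, during which the arm holds its last target. There are 200 camera calls.

## Task

The special-tools box on the bench is locked and nobody knows which of the three keys in the wooden block opens it. Try them one at a time: push a key fully home in the lock and turn it clockwise; if it will not turn, turn it back and return it to a slot in the block, pushed fully down. Leave the key that works fully home in the lock, turned to the open stop and let go, with the other two standing in the block, and leave the can, tub, bearing, socket and spark plug around them where they are.

Things in the scene. Friction and masses are not known exactly. Their poses are not given: they have to be found in the camera images.
- lock_slot (a point): centre of the key slot's mouth on the turning plate's top face, 80 mm above the table; z up. With the lock shut the slot is 28 mm long along this point's y, 7.5 mm wide along x, edges bevelled 4 mm wide, 6 deep. The point belongs to the box and does not turn. A key enters blade down, either way round, 44 mm deep, until its bow rests on the plate. Keys have about 0.1 rad of play in the slot
- lock (a joint): angle (rad) of the 46 x 46 x 10 mm steel plate on the lid that carries the slot. 0 = shut, at every start; grows clockwise seen from above; stop at 1.2 = open. Light friction (0.06 N m). A hidden obstruction, new at each start, firmly stops two of the keys at 0.2 to 0.45 rad (0.7 if forced); one turns freely to the stop. A key works only fully home, and comes out only when turned back to 0
- lockbox: fixed grey steel box with the lock in its lid, 200 (x) x 160 (y) x 70 mm high; origin at the centre of its underside, straight below lock_slot, same yaw; a bail handle sticks out 22 mm from its -x face
- rack: fixed wooden key block, 46 (x) x 170 (y) x 54 mm high; origin at the centre of its underside. Three equal slots in its top at y = -52, 0 and +52 mm, each 28 mm along y, 7.5 mm along x, 50 mm deep, edges bevelled 4 mm wide, 6 deep. Each holds a key at the start
- key_a: 50 g key standing in the block, bow's underside on its top (54 mm up). Black bow 14 (x) x 32 (y) x 40 mm tall; steel blade below it 5 (x) x 24 (y) x 44 mm long. Origin at the centre of the bow's underside; z up, away from the blade. Keys differ only in a notch 7.5 mm high, 9 mm deep in both blade edges, centred 17 mm below the bow. Grip the bow across x
- key_b: 50 g key standing in the block, bow's underside on its top (54 mm up). Black bow 14 (x) x 32 (y) x 40 mm tall; steel blade below it 5 (x) x 24 (y) x 44 mm long. Origin at the centre of the bow's underside; z up, away from the blade. Keys differ only in a notch 7.5 mm high, 9 mm deep in both blade edges, centred 26 mm below the bow. Grip the bow across x
- key_c: 50 g key standing in the block, bow's underside on its top (54 mm up). Black bow 14 (x) x 32 (y) x 40 mm tall; steel blade below it 5 (x) x 24 (y) x 44 mm long. Origin at the centre of the bow's underside; z up, away from the blade. Keys differ only in a notch 7.5 mm high, 9 mm deep in both blade edges, centred 35 mm below the bow. Grip the bow across x
- spray_can: bystander: plain aluminium spray can standing upright, 58 mm across, 185 mm tall; origin at the centre of its foot
- socket: bystander: steel wrench socket standing on the box's lid, 26 mm across, 30 mm tall; origin at the centre of its foot
- spark_plug: bystander: spark plug standing on the table beside the key block, 22 mm across at its widest, 54 mm tall; origin at the centre of its foot
- grease_tub: bystander: white tub with black cap, 76 mm across, 70 mm tall; origin at the centre of its foot
- bearing: bystander: steel bearing ring lying flat, 52 mm across, 15 mm high; origin at the centre of its underside

How it is judged:
At the end, for the whole second after the job is handed in: Lock past 1.05 rad (stop 1.2); one key upright in it, fully home (bow within 3 mm of the plate, 6 mm of its centre); the other two upright (0.2 rad) in slots of the block (bow within 6 mm of its top); all keys at rest; no bystander pushed over 30 mm or knocked over (value of joint lock above 1.05 rad and ((horizontal distance between key_a and lock_slot below 0.006 m and z of key_a in the frame of lock_slot between -0.005 and 0.003 m and angle between key_a's own z axis and vertical below 0.15 rad) or (horizontal distance between key_b and lock_slot below 0.006 m and z of key_b in the frame of lock_slot between -0.005 and 0.003 m and angle between key_b's own z axis and vertical below 0.15 rad) or (horizontal distance between key_c and lock_slot below 0.006 m and z of key_c in the frame of lock_slot between -0.005 and 0.003 m and angle between key_c's own z axis and vertical below 0.15 rad)) and ((horizontal distance between key_a and lock_slot below 0.006 m and z of key_a in the frame of lock_slot between -0.005 and 0.003 m and angle between key_a's own z axis and vertical below 0.15 rad) or (z of key_a in the frame of rack between 0.049 and 0.06 m and x of key_a in the frame of rack between -0.008 and 0.008 m and y of key_a in the frame of rack between -0.062 and 0.062 m and angle between key_a's own z axis and vertical below 0.2 rad)) and ((horizontal distance between key_b and lock_slot below 0.006 m and z of key_b in the frame of lock_slot between -0.005 and 0.003 m and angle between key_b's own z axis and vertical below 0.15 rad) or (z of key_b in the frame of rack between 0.049 and 0.06 m and x of key_b in the frame of rack between -0.008 and 0.008 m and y of key_b in the frame of rack between -0.062 and 0.062 m and angle between key_b's own z axis and vertical below 0.2 rad)) and ((horizontal distance between key_c and lock_slot below 0.006 m and z of key_c in the frame of lock_slot between -0.005 and 0.003 m and angle between key_c's own z axis and vertical below 0.15 rad) or (z of key_c in the frame of rack between 0.049 and 0.06 m and x of key_c in the frame of rack between -0.008 and 0.008 m and y of key_c in the frame of rack between -0.062 and 0.062 m and angle between key_c's own z axis and vertical below 0.2 rad)) and linear speed of each of key_a, key_b, key_c below 0.02 m/s); the robot touches nothing.
It fails at once if a bystander is pushed more than 30 mm (distance of any of spray_can, socket, spark_plug, grease_tub, bearing from where it was at the start of the episode above 0.03 m).
It fails at once if the can, tub, socket or spark plug is knocked over (angle between any of spray_can, socket, spark_plug, grease_tub's own z axis and vertical above 0.5 rad).
It also fails if it takes over 72 s, if anything falls off the work surface, if the arm or the gripper's body presses on something with over 40 N, if the wrist force passes 120 N, or if a joint passes its speed limit or range.

## Working session

There is one attempt and no reset: what is moved stays moved. The work goes in short steps, Python scripts to look and compute and a tool call to move; the robot and the scene stay as the last step left them, time stands still between calls to the robot, and variables do not carry over. Pictures are saved under pics/ and viewed, about 8 in all and at most 12, crops included, and the job is handed in when it is done.

Besides the shell and the picture viewer there is one more tool, called after "Call:" as name(argument=value, ...) on one line, values as JSON. play_rows: Moves the arm, as the interface text tells. Its arguments: {"type":"object","properties":{"rotation":{"type":"array"},"dp":{"type":"array"},"grip":{"type":"array"},"squeeze":{"type":"number"}},"required":["rotation","dp","grip"]}

```bash
mkdir -p pics; cat > h.py <<'E'
import numpy as np, cv2
from station import manip
def cal(n):
    c=manip.get_calibration(n); return np.array(c["camera_matrix"]),np.array(c["R"]),np.array(c["t"])
def onz(n,px,z):
    K,R,t=cal(n); d=R.T@np.linalg.inv(K)@np.array([px[0],px[1],1.]); o=-R.T@t
    return o+d*(z-o[2])/d[2]
def proj(n,X):
    K,R,t=cal(n); p=K@(R@np.array(X)+t); return p[:2]/p[2]
def cloud(n,D):
    K,R,t=cal(n); v,u=np.mgrid[:D.shape[0],:D.shape[1]]
    P=np.stack([(u-K[0,2])/K[0,0]*D,(v-K[1,2])/K[1,1]*D,D],-1)
    return (P-t)@R
def st():
    s=manip.observe()
    for k in("time","eef_pos","tool_rot","force","moment","gripper_width"): print(k,np.round(s[k],4))
E
cat > a.py <<'E'
from h import *
st()
for n in("top","side"):
    im,D=manip.snapshot(n); cv2.imwrite(f"pics/{n}0.png",im[:,:,::-1]); np.save(f"{n}.npy",D)
    K,R,t=cal(n); print(n,"cam",np.round(-R.T@t,3),K[0,0])
hz=dict(lock_slot=.08,rack=0,key_a=.054,lockbox=0,spray_can=0,socket=.07,spark_plug=0,grease_tub=0,bearing=0)
for n in("top","side"):
  for q,z in hz.items():
    for r in manip.pinpoint(n,q)[:3 if q=="key_a" else 1]:
        print(n,q,round(r["score"],2),np.round(r["location"],1),np.round(onz(n,r["location"],z),3))
E
python3 a.py
```

```text
time 0.0
eef_pos [ 0.2133 -0.6398  0.2217]
tool_rot [-1.5726e+00 -1.0000e-04 -2.8198e+00]
force [ 1.1456 -0.8144  1.1128]
moment [0.0003 0.0075 0.0033]
gripper_width 0.088
top cam [0.396 0.019 0.95 ] 429.90029219813556
side cam [ 0.212 -0.393  0.672] 437.48636740187186
top lock_slot 0.65 [400.3 215.1] [ 0.503 -0.173  0.08 ]
top rack 0.7 [226.7 233. ] [0.475 0.195 0.   ]
top key_a 0.71 [222.9 233.1] [0.471 0.193 0.054]
top key_a 0.71 [198.4 241. ] [0.455 0.242 0.054]
top key_a 0.7 [311.4 271.7] [0.39  0.01  0.054]
top lockbox 0.67 [390.2 216.2] [ 0.51  -0.168 -0.   ]
top spray_can 0.56 [320.9 173.9] [ 0.607 -0.014  0.   ]
top socket 0.56 [401.8 187. ] [ 0.563 -0.181  0.07 ]
top spark_plug 0.54 [242.6 193. ] [0.564 0.162 0.   ]
top grease_tub 0.72 [329.8 116.9] [ 0.742 -0.036  0.   ]
top bearing 0.56 [312.9 270.1] [0.393 0.006 0.   ]
side lock_slot 0.66 [378.2 269.7] [ 0.505 -0.177  0.08 ]
side rack 0.75 [230.9 181.8] [0.474 0.207 0.   ]
side key_a 0.77 [209.8 159.2] [0.458 0.241 0.054]
side key_a 0.75 [226.5 165.4] [0.472 0.202 0.054]
side key_a 0.58 [250.3 171.7] [0.497 0.155 0.054]
side lockbox 0.61 [377.5 292.6] [ 0.511 -0.178  0.   ]
side spray_can 0.78 [346.4 208.6] [ 0.6  -0.01  0.  ]
side socket 0.63 [407.1 252.7] [ 0.567 -0.184  0.07 ]
side spark_plug 0.63 [279.2 173.3] [0.563 0.157 0.   ]
side grease_tub 0.81 [403.8 179.8] [ 0.741 -0.037  0.   ]
side bearing 0.93 [252.4 265.4] [0.387 0.011 0.   ]
```

```bash
python3 - <<'E'
from h import *
a=cv2.imread("pics/top0.png")[90:330,150:470]; cv2.imwrite("pics/t1.png",cv2.resize(a,(800,600),interpolation=cv2.INTER_CUBIC))
b=cv2.imread("pics/side0.png")[110:350,160:480]; cv2.imwrite("pics/s1.png",cv2.resize(b,(800,600),interpolation=cv2.INTER_CUBIC))
for n in("top","side"):
    D=np.load(n+".npy"); P=cloud(n,D).reshape(-1,3); P=P[D.ravel()>0]
    def rect(m,l):
        Q=P[m]; 
        if len(Q)>10:
            r=cv2.minAreaRect((Q[:,:2]*1000).astype(np.float32)); print(n,l,len(Q),np.round(r[0],1),np.round(r[1],1),round(r[2],2),"z",np.round(np.median(Q[:,2]),4))
    x,y,z=P.T
    rk=(abs(x-.475)<.13)&(abs(y-.2)<.13)
    rect(rk&(abs(z-.054)<.006),"racktop")
    for c in((.457,.242),(.473,.197),(.493,.152)):
        rect((np.hypot(x-c[0],y-c[1])<.024)&(abs(z-.094)<.006),"bow")
    lb=(abs(x-.505)<.16)&(abs(y+.175)<.16)
    rect(lb&(abs(z-.07)<.004),"lid"); rect(lb&(abs(z-.08)<.004)&(np.hypot(x-.505,y+.175)<.036),"plate")
E
```

```text
top racktop 1425 [500.1 206.3] [101.4 170.4] 21.35 z 0.0544
top bow 110 [455.1 244.8] [14.3 31.9] 20.7 z 0.0922
top bow 110 [474.5 196. ] [14.1 31.4] 21.86 z 0.0927
top bow 108 [493.2 147.7] [14.  30.4] 21.43 z 0.0925
top lid 6511 [ 507.9 -134.7] [243.9 202. ] 87.43 z 0.0711
top plate 462 [ 505.1 -171.6] [56.6 45.9] 89.4 z 0.0809
side racktop 1088 [498.1 205.6] [101.9 171.6] 22.25 z 0.0547
side bow 92 [455.  243.5] [14.3 32.7] 22.36 z 0.0927
side bow 97 [474.  194.3] [13.2 30.8] 21.55 z 0.0925
side bow 104 [492.7 146.5] [14.  31.5] 19.27 z 0.0926
side lid 10563 [ 512.4 -135.4] [244.3 211.6] 87.25 z 0.071
side plate 755 [ 505.1 -171.7] [56.6 47.2] 87.85 z 0.0807
```

View pics/t1.png

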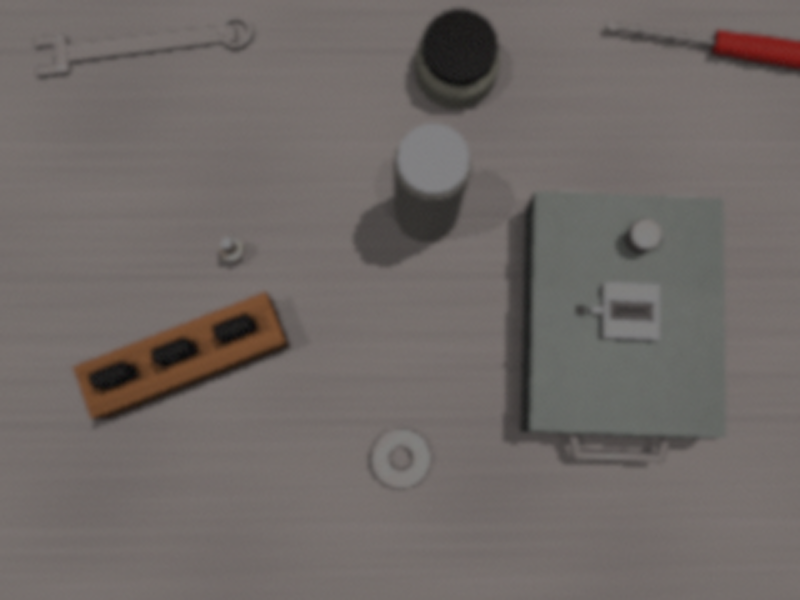

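View pics/s1.png

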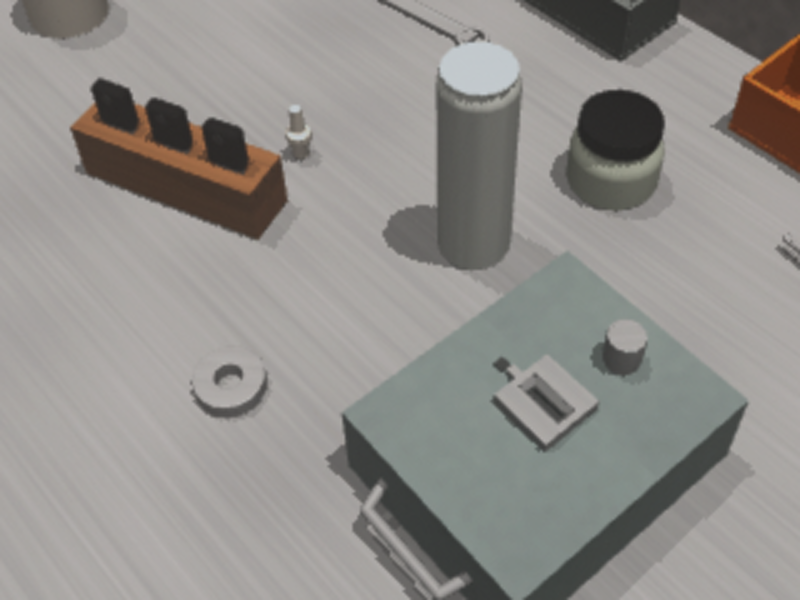

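The top crop shows the rack at left with three black keys. In full-frame pixels they are near (195,240), (220,231) and (244,221). The slotted plate is at (402,214), with a pointer tab on its +y side, and the socket is just above it. The spark plug sits close behind the rack's right-hand key. The side crop agrees. I'll refine the plate position next.

```bash
python3 - <<'E'
from h import *
for n in("top","side"):
    D=np.load(n+".npy"); P=cloud(n,D).reshape(-1,3); P=P[D.ravel()>0]; x,y,z=P.T
    def rect(m,l):
        Q=P[m]; r=cv2.minAreaRect((Q[:,:2]*1000).astype(np.float32)); print(n,l,len(Q),np.round(r[0],1),np.round(r[1],1),round(r[2],2))
    rect((abs(z-.08)<.003)&(abs(x-.505)<.04)&(y<-.152)&(y>-.22),"plate")
    rect((abs(z-.07)<.004)&(y<-.09)&(abs(x-.51)<.13),"lid")
    rect((abs(z-.054)<.004)&(abs(y-.195)<.11)&(abs(x-.475)<.06),"rack")
    c=np.median(P[(abs(z-.08)<.003)&(abs(x-.505)<.04)&(y<-.15)&(y>-.22)],0);print(c)
print(onz("top",(402.4,214.4),.08), onz("side",(160+547/2.5,110+393/2.5),.08))
E
```

```text
top plate 415 [ 505.1 -175.9] [47.2 46.4] 87.94
top lid 6505 [ 506.  -176.3] [160.6 202. ] 87.47
top rack 1351 [474.6 196.4] [ 46.6 170.4] 21.43
[ 0.50515616 -0.17562912  0.08084609]
side plate 689 [ 505.  -176.1] [47.4 46.9] 87.85
side lid 10491 [ 505.7 -176.3] [161.5 202.2] 87.4
side rack 954 [473.9 195.8] [ 49.  171.6] 22.02
[ 0.50525531 -0.1774727   0.08071049]
[ 0.50409722 -0.17726055  0.08      ] [ 0.50868902 -0.17464662  0.08      ]
```

Call:
play_rows(rotation=[[0,0,1.62],[0,0,1.62],[0,0,1.62],[0,0,1.62],[0,0,1.62],[0,0,1.62],[0,0,1.62],[0,0,1.62],[0,0,1.62],[0,0,1.62],[0,0,1.62],[0,0,1.62]], dp=[[0.287,0.44,0.03],[0.287,0.44,0.03],[0.287,0.44,0.03],[0.287,0.44,0.03],[0.287,0.44,0.03],[0.287,0.44,0.03],[0.287,0.44,0.03],[0.287,0.44,0.03],[0.287,0.44,0.03],[0.287,0.44,0.03],[0.287,0.44,0.03],[0.287,0.44,0.03]], grip=[0.4,0.4,0.4,0.4,0.4,0.4,0.4,0.4,0.4,0.4,0.4,0.4], squeeze=40)

```text
time: 2.2
eef_pos: [0.503, -0.1957, 0.2534]
tool_rot: [-1.568, 0.001, -1.19]
force: [-0.3, 0.4, -0.6]
gripper_width: 0.0352
```

Call:
play_rows(rotation=[[0,0,-0.006],[0,0,-0.006],[0,0,-0.006],[0,0,-0.006],[0,0,-0.006],[0,0,-0.006],[0,0,-0.006],[0,0,-0.006],[0,0,-0.006],[0,0,-0.006],[0,0,-0.006],[0,0,-0.006]], dp=[[-0.0097,0.3433,-0.03],[-0.0097,0.3433,-0.03],[-0.0097,0.3433,-0.03],[-0.0097,0.3433,-0.03],[-0.0097,0.3433,-0.03],[-0.0097,0.3433,-0.03],[-0.0097,0.3433,-0.03],[-0.0097,0.3433,-0.08],[-0.0097,0.3433,-0.12],[-0.0097,0.3433,-0.14],[-0.0097,0.3433,-0.14],[-0.0097,0.3433,-0.14]], grip=[0.4,0.4,0.4,0.4,0.4,0.4,0.4,0.4,0.4,0.4,0.4,0.4])

```text
time: 3.4
eef_pos: [0.4938, 0.1469, 0.1138]
tool_rot: [-1.568, 0.0, -1.198]
force: [-0.6, 0.7, 0.5]
gripper_width: 0.0349
```

Call:
play_rows(rotation=[[0,0,0],[0,0,0],[0,0,0],[0,0,0],[0,0,0],[0,0,0],[0,0,0],[0,0,0]], dp=[[0,0,-0.03],[0,0.0005,-0.05],[0,0.0005,-0.05],[0,0.0005,-0.05],[0,0.0005,-0.05],[0,0.0005,-0.05],[0,0.0005,-0.05],[0,0.0005,-0.05]], grip=[0.4,0.4,0.4,0.0,0.0,0.0,0.0,0.0])

```text
time: 4.2
eef_pos: [0.4939, 0.1472, 0.0646]
tool_rot: [-1.568, -0.0, -1.198]
force: [-2.9, -1.2, 7.7]
gripper_width: 0.0138
```

Call:
play_rows(rotation=[[0,0,0],[0,0,0],[0,0,0],[0,0,-0.416],[0,0,-0.416],[0,0,-0.416],[0,0,-0.416],[0,0,-0.416],[0,0,-0.416],[0,0,-0.416],[0,0,-0.416],[0,0,-0.416]], dp=[[0,0,0.03],[0,0,0.075],[0,0,0.12],[0.0115,-0.323,0.12],[0.0115,-0.323,0.12],[0.0115,-0.323,0.12],[0.0115,-0.323,0.12],[0.0115,-0.323,0.12],[0.0115,-0.323,0.12],[0.0115,-0.323,0.12],[0.0115,-0.323,0.11],[0.0115,-0.323,0.09]], grip=[0,0,0,0,0,0,0,0,0,0,0,0])

```text
time: 5.4
eef_pos: [0.5066, -0.1761, 0.1554]
tool_rot: [-1.564, -0.001, -1.615]
force: [0.4, 1.1, 0.4]
gripper_width: 0.0135
```

```bash
python3 - <<'E'
from h import *
st()
im,D=manip.snapshot("side"); cv2.imwrite("pics/s2.png",cv2.resize(im[150:350,270:510,::-1],(720,600),interpolation=cv2.INTER_CUBIC))
E
```

```text
time 5.4
eef_pos [ 0.5066 -0.1761  0.1554]
tool_rot [-1.5644e+00 -8.0000e-04 -1.6153e+00]
force [0.4405 1.1353 0.3836]
moment [ 0.0381 -0.0512  0.0013]
gripper_width 0.0135
```

View pics/s2.png

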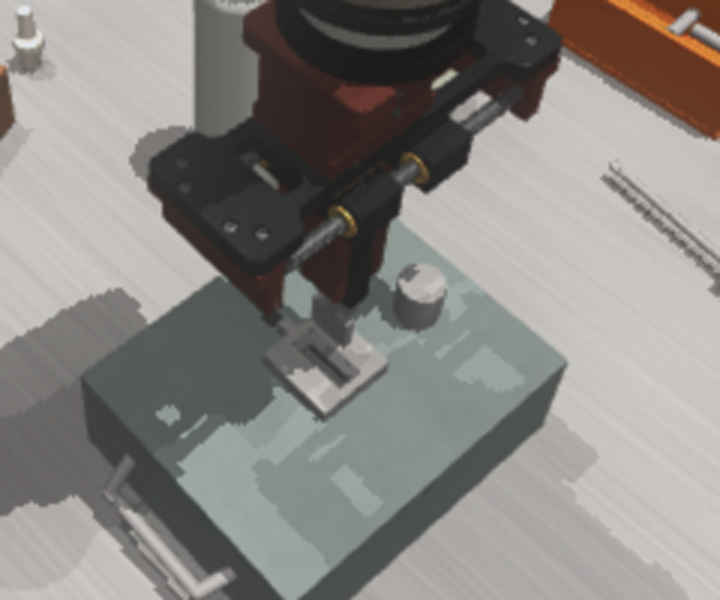

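The picture shows the blade hanging just above the slot at crop (335,320), with the socket clear of the fingers. I'll descend.

Call:
play_rows(rotation=[[0,0,0],[0,0,0],[0,0,0],[0,0,0],[0,0,0],[0,0,0],[0,0,0],[0,0,0]], dp=[[-0.001,0,-0.01],[-0.001,0,-0.02],[-0.001,0,-0.03],[-0.001,0,-0.04],[-0.001,0,-0.05],[-0.001,0,-0.06],[-0.001,0,-0.066],[-0.001,0,-0.066]], grip=[0,0,0,0,0,0,0,0])

```text
time: 6.25
eef_pos: [0.505, -0.1758, 0.0887]
tool_rot: [-1.567, -0.002, -1.614]
force: [-7.9, -1.6, 32.1]
gripper_width: 0.014
```

Call:
play_rows(rotation=[[0,0,-0.05],[0,0,-0.1],[0,0,-0.15],[0,0,-0.2],[0,0,-0.25],[0,0,-0.3],[0,0,-0.3]], dp=[[0,0,0.001],[0,0,0.001],[0,0,0.001],[0,0,0.001],[0,0,0.001],[0,0,0.001],[0,0,0.001]], grip=[0,0,0,0,0,0,0])

```text
time: 6.95
eef_pos: [0.5048, -0.1757, 0.0899]
tool_rot: [-1.568, -0.003, -1.915]
force: [-3.1, -1.1, 9.2]
gripper_width: 0.0138
```

```bash
python3 -c "
from h import *
st()"
```

```text
time 6.95
eef_pos [ 0.5048 -0.1757  0.0899]
tool_rot [-1.5678 -0.0025 -1.9154]
force [-3.0602 -1.0545  9.2204]
moment [-0.2379  0.5854  0.0326]
gripper_width 0.0138
```

Call:
play_rows(rotation=[[0,0,-0.05],[0,0,-0.1],[0,0,-0.15],[0,0,-0.15]], dp=[[0,0,0],[0,0,0],[0,0,0],[0,0,0]], grip=[0,0,0,0])

```text
time: 7.35
eef_pos: [0.5047, -0.1756, 0.09]
tool_rot: [-1.568, -0.003, -2.067]
force: [-1.7, -1.0, 7.2]
gripper_width: 0.0134
```

```bash
python3 -c "
from h import *
st()"
```

```text
time 7.35
eef_pos [ 0.5047 -0.1756  0.09  ]
tool_rot [-1.5679 -0.0029 -2.0666]
force [-1.677  -1.0215  7.1751]
moment [-0.2126  0.2969  0.0161]
gripper_width 0.0134
```

Call:
play_rows(rotation=[[0,0,-0.05],[0,0,-0.1],[0,0,-0.15],[0,0,-0.15]], dp=[[0,0,0],[0,0,0],[0,0,0],[0,0,0]], grip=[0,0,0,0])

```text
time: 7.75
eef_pos: [0.5047, -0.1756, 0.09]
tool_rot: [-1.568, -0.003, -2.218]
force: [-2.9, -1.4, 6.4]
gripper_width: 0.0138
```

```bash
python3 - <<'E'
from h import *
st()
im,D=manip.snapshot("side"); cv2.imwrite("pics/s3.png",cv2.resize(im[180:330,310:470,::-1],(640,600),interpolation=cv2.INTER_CUBIC))
E
```

```text
time 7.75
eef_pos [ 0.5047 -0.1756  0.09  ]
tool_rot [-1.5678 -0.0033 -2.218 ]
force [-2.9008 -1.4145  6.4068]
moment [-0.2188  0.3207  0.0253]
gripper_width 0.0138
```

View pics/s3.png

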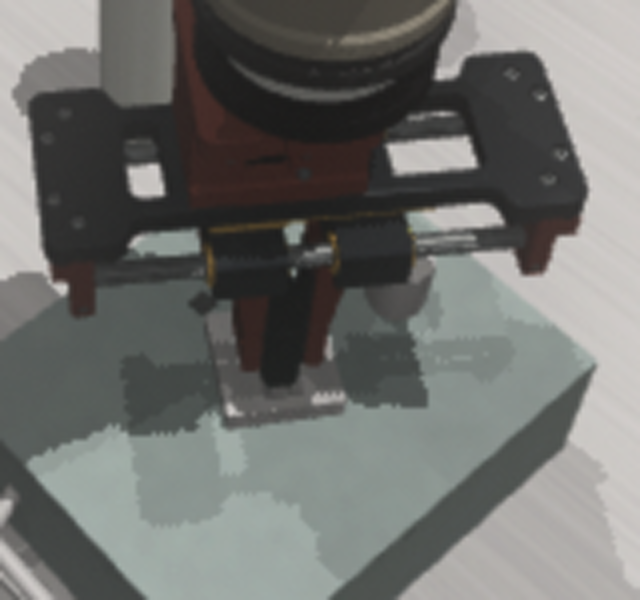

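The picture shows the plate turning with the key: its edges line up with the fingers at about 0.6 rad. The torque is low, so I'll continue.

Call:
play_rows(rotation=[[0,0,-0.06],[0,0,-0.12],[0,0,-0.18],[0,0,-0.24],[0,0,-0.3],[0,0,-0.36],[0,0,-0.42],[0,0,-0.48],[0,0,-0.52],[0,0,-0.52]], dp=[[0,0,0],[0,0,0],[0,0,0],[0,0,0],[0,0,0],[0,0,0],[0,0,0],[0,0,0],[0,0,0],[0,0,0]], grip=[0,0,0,0,0,0,0,0,0,0])

```text
time: 8.8
eef_pos: [0.5046, -0.1756, 0.09]
tool_rot: [-1.568, -0.004, -2.738]
force: [-0.9, -1.1, 7.2]
gripper_width: 0.0134
```

```bash
python3 -c "
from h import *
st()"
```

```text
time 8.8
eef_pos [ 0.5046 -0.1756  0.09  ]
tool_rot [-1.5676 -0.0038 -2.7378]
force [-0.863  -1.0882  7.1687]
moment [-0.2561  0.3164  0.0073]
gripper_width 0.0134
```

Call:
play_rows(rotation=[[0,0,-0.04],[0,0,-0.07],[0,0,-0.1],[0,0,-0.13],[0,0,-0.13]], dp=[[0,0,0],[0,0,0],[0,0,0],[0,0,0],[0,0,0]], grip=[0,0,0,0,0])

```text
time: 9.3
eef_pos: [0.5046, -0.1755, 0.09]
tool_rot: [-1.567, -0.004, -2.868]
force: [-0.9, -1.6, 5.7]
gripper_width: 0.0138
```

```bash
python3 -c "
from h import *
st()"
```

```text
time 9.3
eef_pos [ 0.5046 -0.1755  0.09  ]
tool_rot [-1.5674 -0.004  -2.8683]
force [-0.8618 -1.6112  5.7068]
moment [-0.2073  0.351   0.0756]
gripper_width 0.0138
```

Call:
play_rows(rotation=[[0,0,-0.03],[0,0,-0.05],[0,0,-0.05]], dp=[[0,0,0],[0,0,-0.001],[0,0,-0.001]], grip=[0,0,0])

```text
time: 9.6
eef_pos: [0.5047, -0.1753, 0.0899]
tool_rot: [-1.567, -0.004, -2.917]
force: [-4.0, 0.1, 15.6]
gripper_width: 0.0139
```

```bash
python3 -c "
from h import *
st()"
```

```text
time 9.6
eef_pos [ 0.5047 -0.1753  0.0899]
tool_rot [-1.5668 -0.0043 -2.9172]
force [-4.0332  0.1308 15.553 ]
moment [0.0107 1.0041 0.4497]
gripper_width 0.0139
```

The moment has risen to 0.45 N m at about 1.3 rad of tool turn, so the lock is at its stop. I'll release and rise.

Call:
play_rows(rotation=[[0,0,0.02],[0,0,0.02],[0,0,0.02],[0,0,0.02],[0,0,0.02],[0,0,0.02],[0,0,0.02],[0,0,0.02],[0,0,0.02],[0,0,0.02]], dp=[[0,0,0],[0,0,0],[0,0,0],[0,0,0],[0,0,0.02],[0,0,0.05],[0,0,0.1],[0,0,0.15],[-0.04,-0.04,0.18],[-0.08,-0.08,0.18]], grip=[0,0.3,0.4,0.4,0.4,0.4,0.4,0.4,0.4,0.4])

```text
time: 10.6
eef_pos: [0.4404, -0.2418, 0.2715]
tool_rot: [-1.563, 0.001, -2.893]
force: [0.1, -1.2, -0.1]
gripper_width: 0.035
```

Call:
play_rows(rotation=[[0,0,0],[0,0,0],[0,0,0],[0,0,0],[0,0,0],[0,0,0]], dp=[[0,-0.05,0],[0,-0.1,0],[0,-0.15,0],[0,-0.2,0],[0,-0.2,0],[0,-0.2,0]], grip=[0.4,0.4,0.4,0.4,0.4,0.4])

```text
time: 11.2
eef_pos: [0.4398, -0.4423, 0.2703]
tool_rot: [-1.565, 0.0, -2.896]
force: [-0.2, 0.6, -0.3]
gripper_width: 0.0353
```

```bash
python3 - <<'E'
from h import *
st()
L=[]
for n,c in(("side",(160,110)),("top",(150,120))):
    im,D=manip.snapshot(n); x,y=c; L.append(cv2.resize(im[y:y+220,x:x+320,::-1],(436,300),interpolation=cv2.INTER_CUBIC) if 0 else im[y:y+220,x:x+320,::-1])
    P=cloud(n,D).reshape(-1,3); P=P[D.ravel()>0]; X,Y,Z=P.T
    def rect(m,l):
        Q=P[m]
        if len(Q)>10: r=cv2.minAreaRect((Q[:,:2]*1000).astype(np.float32)); print(n,l,len(Q),np.round(r[0],1),np.round(r[1],1),round(r[2],1),"z",np.round(np.percentile(Q[:,2],[50,95]),4))
    r=np.hypot(X-.505,Y+.176)
    rect((r<.035)&(abs(Z-.12)<.007),"lockkey top")
    rect((r<.034)&(abs(Z-.08)<.003),"plate")
    for p in((.455,.244),(.474,.196)): rect((np.hypot(X-p[0],Y-p[1])<.024)&(abs(Z-.094)<.006),"rackkey")
cv2.imwrite("pics/f.png",cv2.resize(np.vstack(L),None,fx=1.36,fy=1.36,interpolation=cv2.INTER_CUBIC))
for n in("side",):
  for q in("spray_can","socket","spark_plug","grease_tub","bearing"):
    r=manip.pinpoint(n,q)
    if r: print(q,np.round(onz(n,r[0]["location"],.07 if q=="socket" else 0),3))
E
```

```text
time 11.2
eef_pos [ 0.4398 -0.4423  0.2703]
tool_rot [-1.5650e+00  5.0000e-04 -2.8956e+00]
force [-0.234   0.615  -0.2614]
moment [ 0.0647 -0.0147  0.0293]
gripper_width 0.0353
side lockkey top 187 [ 505.4 -176. ] [32.9 14.5] 20.9 z [0.119  0.1209]
side plate 556 [ 508.8 -174.9] [55.8 46.4] 18.5 z [0.0808 0.0825]
side rackkey 89 [454.7 243.8] [14.5 31.6] 14.2 z [0.0927 0.0946]
side rackkey 96 [474.1 194.2] [14.5 31.1] 21.8 z [0.0925 0.0947]
top lockkey top 115 [ 505.5 -175. ] [31.6 13.4] 18.0 z [0.1188 0.1215]
top plate 305 [ 509.4 -174.4] [55.4 46.5] 18.9 z [0.0809 0.0826]
top rackkey 111 [455.6 245.1] [14.1 31.2] 21.6 z [0.0922 0.0945]
top rackkey 109 [474.5 195.9] [13.9 31.1] 19.0 z [0.0922 0.0954]
spray_can [ 0.606 -0.011  0.   ]
socket [ 0.566 -0.187  0.07 ]
spark_plug [0.556 0.161 0.   ]
grease_tub [ 0.733 -0.033  0.   ]
bearing [0.392 0.017 0.   ]
```

View pics/f.png

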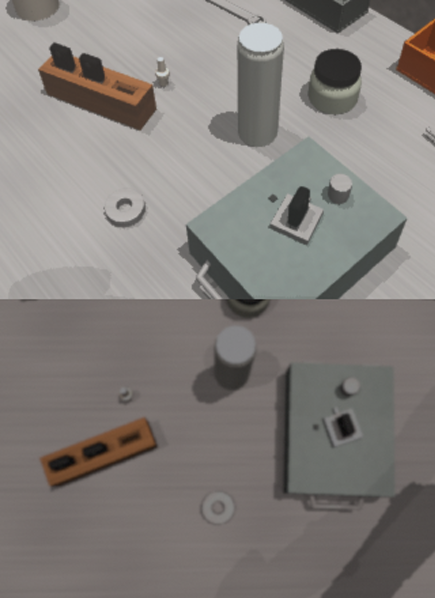

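The picture shows the key upright in the turned plate, two keys in the block, and the other objects where they were. The plate has turned from −2.4° to −71.3°, about 1.20 rad. The bow top measures about 120 mm, so the key is fully home.

```bash
python3 -c "
from station import manip
print(manip.finish_job())"
```

```text
the job is handed in; nothing more can be done
None
```

The lock is open, and the first key I tried was the one that works. It came from the block's −y slot (the end nearer the box). I pushed it home, turned it clockwise to the stop (0.45 N m on the tool there, next to nothing before it), let go and moved the arm clear. The job was handed in at about 11.5 s.

Last checks, from both cameras:
- **Lock:** the plate has turned about 1.20 rad.
- **Working key:** it stands upright within about 1 mm of the slot centre. Its bow top is at about 120 mm, so it is fully home.
- **Other two keys:** they stand undisturbed in the block.
- **Bystanders:** all are upright and within about 9 mm of where I first measured them. That is about what the networks' readings scatter by, and the arm never touched them.

No check failed. Some depth fits were slightly off: the final plate fits took in the pointer tab, and one rack key's angle read 14° from the side camera against 22° from the top.

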